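# Secure the lid of the tool case with its turnbutton

### The job

Two wooden tool cases stand on the bench, one with its lid on and one open with carving gouges inside. Secure the lid of the closed case: turn the wooden turnbutton on its front rail until its long end lies over the lid, square to the lid's edge, and let go. Leave the lid in its place and leave the open case's turnbutton as it is.

Things in the scene. Friction and masses are not known exactly. Their poses are not given: they have to be found in the camera images.
- lid_button (a joint): Turnbutton on the fixed lidded case (150 x 240 x 60 mm high; front rail with the button towards the robot, yaw up to 17 degrees, at either side). Rad, counter-clockwise from above: 0 = square across the lid's edge, long end over the lid (secured); starts at 1.3 to 1.5, along the rail, long end to the left. Turns -0.5 to 1.6, no stop at 0, light friction (0.06 N m), stays where left.
- lid_button_grip (a point): On that button's pivot axis at mid-height of the bar, 71 mm above the bench; turns with it: x along the bar to its long end, z up. Wooden bar 70 long, 18 wide, 16 high, 3 mm above rail and lid (tops flush at 60 mm); 42 mm from pivot to long end, 28 to short end. Grip across the 18 mm at the pivot. Pivot: mid-length of the rail, 14 mm from the case's front, 22 mm from the lid's edge.
- lid: Loose plywood lid, 101 x 217 x 8 mm, let in flush with the rim of the closed case, 1.5 mm play all round. Origin: centre of its underside, 52 mm above the bench; x points away from the front rail, y along it, z up. A turned knob 18 mm wide, 15 mm high stands 25 mm behind its centre. The turnbutton's pivot is 74 mm in front of its centre.
- spare_button (a joint): Angle (rad) of the like turnbutton on the open case, which is of the same size, has no lid and holds three gouges; same meaning as lid_button; starts at 1.3 to 1.5, along its rail. To be left alone.
There are look-alikes about, which are no part of the job. There is more than one size of the lid; the one meant has the size given above.

How it is judged (in metres and radians):
At the end, for the whole second after the job is handed in: The lidded case's turnbutton rests within 0.27 rad (15 degrees) of square across the lid's edge, long end over the lid; the lid lies flat, within 10 mm of where it was; the open case's turnbutton still lies along its rail (above 1.1 rad) (value of joint lid_button between -0.27 and 0.27 rad and velocity of joint lid_button between -0.05 and 0.05 rad/s and distance of lid from where it was at the start of the episode below 0.01 m and angle between lid's own z axis and vertical below 0.05 rad and value of joint spare_button above 1.1 rad); the robot touches nothing.
It fails at once if the open case's turnbutton is turned off its rail (below 1.1 rad) (value of joint spare_button below 1.1 rad).
It fails at once if the lid is moved by more than 20 mm (distance of lid from where it was at the start of the episode above 0.02 m).
It also fails if it takes over 32 s, if anything falls off the work surface, if the arm or the gripper's body presses on something with over 40 N, if the wrist force passes 120 N, or if a joint passes its speed limit or range.

### The arm

A 7-joint arm with a two-finger parallel gripper is mounted at the origin on a cart in front of the work surface, level with it; the furniture and walls round the work are solid. World frame = base frame: x ahead of the robot, y to its left, z up, the work surface at z = 0. Lengths are in mm, angles in rad, forces in N, time in s.
With the tool pointing down it reaches from about 400 to 900 mm from the base axis. Payload 5.6 kg.
Tool frame: the origin (TCP) lies midway between the tips of the shut fingers; the grasp point (between the pads) lies 19 mm behind it; z points along the fingers, y is the line along which they close (so a half turn about z gives the same grasp; the last joint's range is limited). The gripper opens to 92 mm and grips with 3 to 60 N. Pads are 20 mm wide; open, the fingers measure 128 mm over their backs; the gripper's body (75 mm by 189 mm) begins 69 mm behind the grasp point.
Start: joints at [-1.324, 0.468, -0.012, 1.603, 0.006, 1.071, -0.056], TCP at [185.786, 622.891, 214.592] pointing down, gripper open.
Joint ranges: [-2.53, 2.53], [-0.31, 2.02], [-1.57, 1.55], [0.28, 2.44], [-1.29, 4.43], [0.15, 1.84], [-2.92, 2.92]. Speed limits (rad/s): [2.57, 2.57, 3.14, 3.14, 3.14, 3.14, 3.14].

### API

Orientations are given as a rotation vector (axis times angle).
In Python, from cell import robot, grip, kin, viewer gives the robot as it stands. Calls block until the motion is done:
- robot.movep(position, orientation): joint-space move of the TCP to a pose.
- robot.servo_line(position, feed=150, rotation=None): straight line of the TCP; rotation=None keeps the orientation; feed is the mean speed in mm/s.
- robot.goto_joints(angles): joint-space move.
- grip(opening, newtons=None): opening from 0.0 (shut) to 1.0 (fully open); newtons is the grip in N (None keeps the last); returns when the fingers have stopped.
- robot.hold(seconds).
- kin.ik(position, orientation): joint angles nearest the present ones, or None.
- robot.observe(): the state.
- viewer.read_camera(name): name is "side" or "top"; returns the picture (480x640x3 uint8, red, green, blue); there is no depth.
- viewer.camera_info(name): a dict with "camera_matrix" (3x3 intrinsics, pixels), "R" (3x3) and "t" (3): a world point X has camera coordinates R X + t. Camera axes: x right, y down, z forward; pixel columns grow to the right and rows downward; lengths in mm; the calibration is good to about 2 mm. A picture is of the moment at which its call begins. camera_info takes no time and is no camera call.
A pose or a line that the arm cannot do raises robot.IKError and nothing moves.
- robot.job_done(): hands the job in; it is judged then, once.
Trained networks look in the newest picture that a camera, given by its name, has taken for a name from the list of things; names that differ only in an ending like _2 or _b are one class to them, and where a whole thing is asked for, a point or a joint stands for the part that bears it (a point fixed in the world has none). Each returns a list of dicts, best first, with "confidence" (0 to 1); they miss things now and then, are a little off and sometimes report something else, mostly with a low value. They report only what shows in the picture. A call takes as long as a camera call. They do not tell look-alikes from the thing itself.
- viewer.silhouettes(name, camera): "mask" (480x640 bool, what is visible of it).
- viewer.pinpoint(name, camera): "at" ([x, y, z] in mm, in the coordinates of the camera as it stood for that picture, good to about 4 mm: a listed point, or the origin of a listed thing).
The state is a dict: "t": time; "joints": joint angles; "joint_velocities": joint speeds; "joint_torque": joint torques, N m; "tcp_pos": TCP position; "tcp_rot": TCP orientation; "contact_force": force on the tool from outside, world axes, zero at the start; "wrist_torque": the same for the moment, N m; "grip_width": opening from 0.0 (shut) to 1.0 (fully open); "grip_force": force on a finger pad.
Only numpy, scipy, OpenCV 4.12 (cv2) and the standard library are available. Lean on these libraries where they do the work, as an engineer would, in place of code of your own. Each camera call takes 0.05 s, during which the arm holds its last target. There are 200 camera calls.

## Working session

There is one attempt and no reset: what is moved stays moved. The work goes in short steps, each a Python script; the robot and the scene stay as the last script left them, time stands still between calls to the robot, and variables do not carry over. Pictures are saved under pics/ and viewed, at most 10 in all, crops included, and the job is handed in when it is done.

```bash
mkdir -p pics
cat > h.py <<'E'
import numpy as np, cv2
from cell import robot, grip, kin, viewer
def world(p,cam):
    i=viewer.camera_info(cam); return np.array(i["R"]).T@(np.array(p)-np.array(i["t"]))
def pix(X,cam):
    i=viewer.camera_info(cam); c=np.array(i["camera_matrix"])@(np.array(i["R"])@np.array(X,float)+np.array(i["t"])); return c[:2]/c[2]
def plane(u,v,z,cam):
    i=viewer.camera_info(cam); R=np.array(i["R"]);o=-R.T@np.array(i["t"]); d=R.T@np.linalg.solve(np.array(i["camera_matrix"]),[u,v,1]); return o+d*(z-o[2])/d[2]
E
python3 - <<'E'
from h import *
for c in("top","side"):
    im=viewer.read_camera(c); cv2.imwrite(f"pics/{c}0.png",im[...,::-1])
    for n in("lid_button_grip","lid","spare_button"):
        for d in viewer.pinpoint(n,c) if n!="spare_button" else []:
            w=world(d["at"],c); print(c,n,round(d["confidence"],2),w.round(),pix(w,c).round())
        for d in viewer.silhouettes(n,c):
            y,x=np.nonzero(d["mask"]); print("  mask",n,round(d["confidence"],2),len(x),x.mean().round(),y.mean().round())
E
```

```text
top lid_button_grip 0.86 [540. 198.  71.] [207. 254.]
  mask lid_button_grip 0.6 472 201.0 256.0
  mask lid_button_grip 0.53 7446 202.0 215.0
top lid 0.69 [612. 210.  54.] [202. 214.]
top lid 0.65 [ 408. -264.   -1.] [477. 330.]
  mask lid 0.96 4176 475.0 331.0
  mask lid 0.58 7373 202.0 216.0
  mask spare_button 0.67 485 483.0 235.0
side lid_button_grip 0.6 [537. 203.  73.] [325. 201.]
side lid 0.86 [606. 209.  52.] [353. 208.]
side lid 0.67 [ 406. -259.    3.] [267. 344.]
  mask lid 0.73 1431 355.0 206.0
  mask lid 0.68 3099 266.0 345.0
  mask spare_button 0.76 356 366.0 309.0
```

View pics/top0.png

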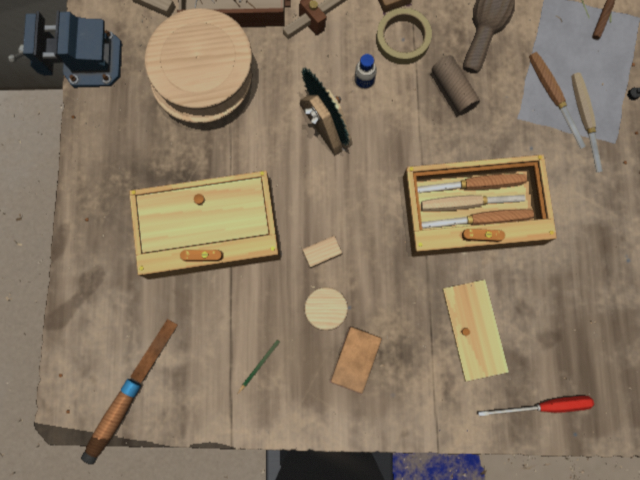

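View pics/side0.png

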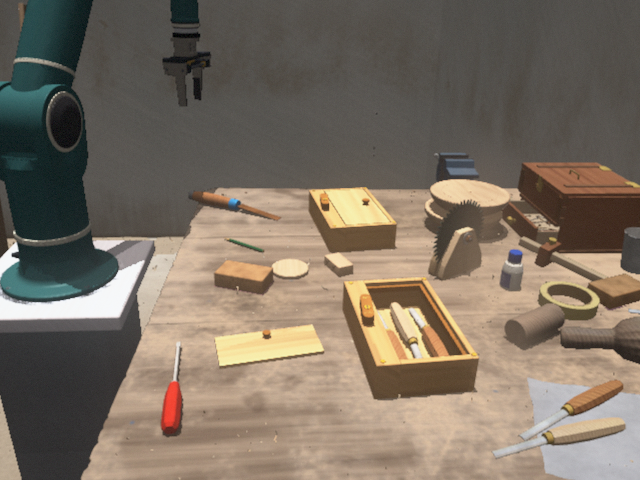

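The top picture shows the lidded case on the left, with its button at about (203,255), and the open case on the right. Three things could be mistaken for the target:
- **Open case's button (483,235):** spare, to be left alone.
- **Loose lid (477,330):** smaller, lying on the bench.
- **Case with its lid on (202,214), button (203,255):** the one described, so I choose this.

Next I'll measure yaw and bar angle, and check with a close crop.

Run:
```python
from h import *
im=viewer.read_camera("top"); 
def rect(m,z):
    y,x=np.nonzero(m); P=np.array([plane(u,v,z,"top")[:2] for u,v in zip(x,y)],np.float32)
    return cv2.minAreaRect(P)
for n in("lid_button_grip","lid"):
    for d in viewer.silhouettes(n,"top"):
        m=d["mask"]
        if np.nonzero(m)[1].mean()<320: print(n,m.sum(),rect(m,79 if m.sum()<1000 else 60))
for k in range(4):
    for d in viewer.pinpoint("lid_button_grip","top")+viewer.pinpoint("lid","top"):
        w=world(d["at"],"top")
        if w[1]>0: print(w.round(1))
c=cv2.resize(im[165:285,120:290],None,fx=4.5,fy=4.5,interpolation=cv2.INTER_CUBIC)
cv2.imwrite("pics/crop.png",c[...,::-1])
```

```text
lid_button_grip 489 ((535.146728515625, 206.9134521484375), (68.51970672607422, 21.943574905395508), 88.9882583618164)Traceback (most recent call last):
  File "<stdin>", line 9, in <module>
  File "<stdin>", line 4, in rect
  File "h.py", line 8, in plane
    i=viewer.camera_info(cam); R=np.array(i["R"]);o=-R.T@np.array(i["t"]); d=R.T@np.linalg.solve(np.array(i["camera_matrix"]),[u,v,1]); return o+d*(z-o[2])/d[2]
ValueError: time passes only in moves, steps and waits
```

```bash
cat > h.py <<'E'
import numpy as np, cv2
from cell import robot, grip, kin, viewer
I={c:{k:np.array(v) for k,v in viewer.camera_info(c).items() if k in("R","t","camera_matrix")} for c in("top","side")}
def world(p,cam): i=I[cam]; return i["R"].T@(np.array(p)-i["t"])
def pix(X,cam):
    i=I[cam]; c=i["camera_matrix"]@(i["R"]@np.array(X,float)+i["t"]); return c[:2]/c[2]
def plane(u,v,z,cam):
    i=I[cam]; o=-i["R"].T@i["t"]; d=i["R"].T@np.linalg.solve(i["camera_matrix"],[u,v,1]); return o+d*(z-o[2])/d[2]
def rect(m,z):
    y,x=np.nonzero(m); return cv2.minAreaRect(np.array([plane(u,v,z,"top")[:2] for u,v in zip(x,y)],np.float32))
E
python3 - <<'E'
from h import *
im=viewer.read_camera("top"); 
c=cv2.resize(im[165:285,120:290],None,fx=4.5,fy=4.5,interpolation=cv2.INTER_CUBIC)
cv2.imwrite("pics/crop.png",c[...,::-1])
for n in("lid_button_grip","lid"):
    for d in viewer.silhouettes(n,"top"):
        m=d["mask"]
        if np.nonzero(m)[1].mean()<320: print(n,m.sum(),rect(m,79 if m.sum()<1000 else 60))
for k in range(3):
    for d in viewer.pinpoint("lid_button_grip","top")+viewer.pinpoint("lid","top"):
        w=world(d["at"],"top")
        if w[1]>0: print(w.round(1))
E
```

```text
lid_button_grip 531 ((535.1338500976562, 206.16368103027344), (70.15441131591797, 21.944210052490234), 88.98831176757812)
lid 7287 ((608.8624267578125, 209.77423095703125), (102.43910217285156, 217.42733764648438), 7.535031318664551)
[538.2 198.4  68.4]
[608.  211.4  53.3]
[538.2 198.4  68.4]
[608.  211.4  53.3]
[538.2 198.4  68.4]
[608.  211.4  53.3]
```

View pics/crop.png

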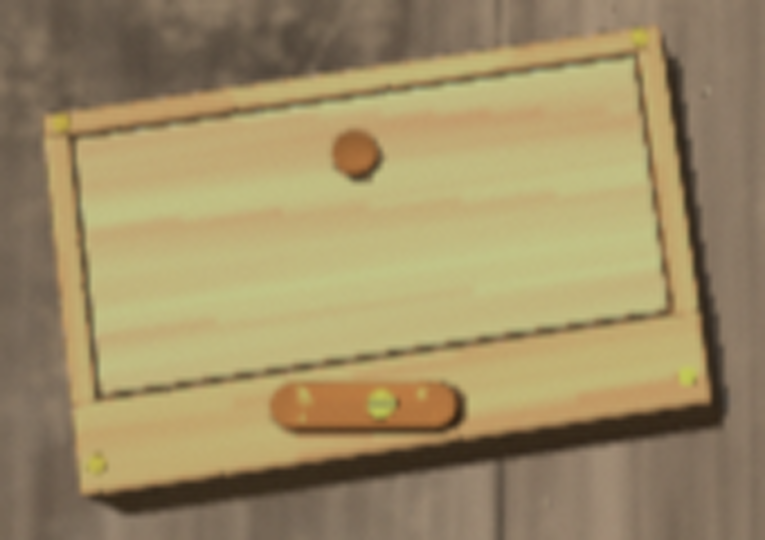

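The crop shows the plywood lid with its knob at (355,153), and the bar lying along the front rail with its pivot screw at (381,403). Measured lid size is 102 x 217 mm, so this is the right one. Case yaw is about 7.5° and the bar about 89° in the world frame, which puts the joint at about 1.42.

```bash
cat >> h.py <<'E'
from scipy.spatial.transform import Rotation as Ro
def rot(th,flip):  # tool down, closing line across bar pointing at angle th
    y=np.array([-np.sin(th),np.cos(th),0])*flip; z=np.array([0,0,-1.]); return Ro.from_matrix(np.c_[np.cross(y,z),y,z]).as_rotvec()
E
python3 - <<'E'
from h import *
print("screw",plane(204.7,254.6,80,"top").round(1), "from lid",(np.array([608.9,209.8])-74*np.array([np.cos(.1315),np.sin(.1315)])).round(1))
o=robot.observe(); print(Ro.from_rotvec(o["tcp_rot"]).as_matrix().round(2).tolist(),o["t"])
P=[535.8,200,200]
for f in(1,-1):
    for th in(89,48,7.5):
        q=kin.ik(P,rot(np.radians(th),f)); print(f,th,None if q is None else np.round(q,3))
E
```

```text
screw [536.3 199.7  80. ] from lid [535.5 200.1]
[[-0.96, 0.29, -0.0], [0.29, 0.96, 0.0], [0.0, 0.0, -1.0]] 1.2
1 89 [-0.329  0.358 -0.109  1.807  0.046  0.979  2.668]
1 48 [-0.439  0.351  0.029  1.815 -0.012  0.975  2.003]
1 7.5 [-0.556  0.35   0.175  1.823 -0.072  0.974  1.351]
-1 89 [-0.81   0.371  0.498  1.84  -0.21   0.983 -0.242]
-1 48 [-0.859  0.38   0.562  1.843 -0.239  0.987 -0.93 ]
-1 7.5 [-0.947  0.4    0.68   1.848 -0.296  0.997 -1.583]
```

Run:
```python
from h import *
P=np.array([536,200,150.]); r=rot(np.radians(89),-1)
robot.movep(P,r); grip(0.5,8)
robot.servo_line([536,200,66.],feed=80)
o=robot.observe(); print(o["t"],np.round(o["tcp_pos"],1),np.round(o["contact_force"],1))
grip(0.0,8)
o=robot.observe(); print(o["t"],np.round(o["tcp_pos"],1),np.round(o["contact_force"],1),o["grip_width"]*92,o["grip_force"],np.round(o["joints"],3))
im=viewer.read_camera("side"); cv2.imwrite("pics/g.png",cv2.resize(im[100:270,240:480],None,fx=3,fy=3)[...,::-1])
```

```text
5.2 [536.4 200.1  66.5] [ 0.2 -0.1  0.4]
5.7333 [536.9 200.1  66.3] [ 1.4  0.6 -0.1] 18.233895733128843 7.995922788977623 [-0.747  0.559  0.429  1.924 -0.337  0.728 -0.138]
```

View pics/g.png

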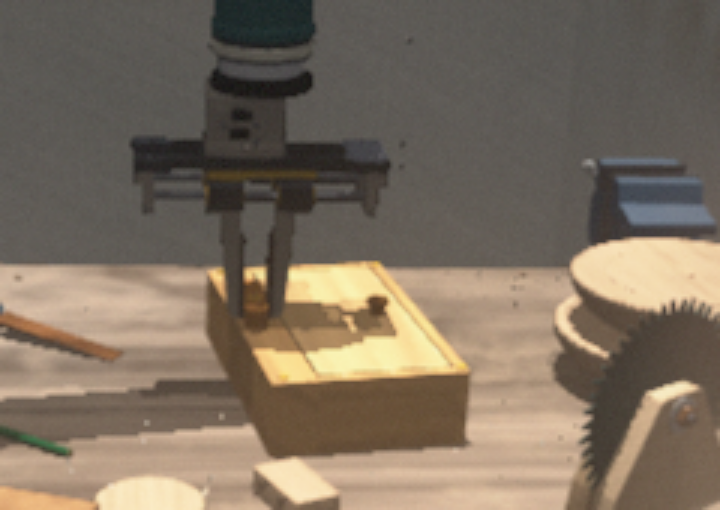

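The fingers straddle the bar at the crop's (257,300), 18.2 mm apart as expected, with little side force. Now I'll turn the last joint.

Run:
```python
from h import *
grip(0.0,12)
q=np.array(robot.observe()["joints"])
for k in range(1,6):
    q2=q.copy(); q2[6]-=1.422*k/5; robot.goto_joints(q2)
    o=robot.observe(); print(o["t"],np.round(o["tcp_pos"],1),np.round(o["contact_force"],1),round(o["grip_width"]*92,1))
x=Ro.from_rotvec(o["tcp_rot"]).as_matrix()[:,0]; print("bar dir",np.degrees(np.arctan2(x[1],x[0])))
grip(0.5); robot.servo_line([*o["tcp_pos"][:2],150.],feed=100)
robot.movep([420,330,230],o["tcp_rot"])
im=viewer.read_camera("top"); cv2.imwrite("pics/a.png",cv2.resize(im[150:290,110:300],None,fx=4,fy=4,interpolation=cv2.INTER_CUBIC)[...,::-1])
for n in("lid_button_grip","lid"):
    for d in viewer.silhouettes(n,"top"):
        m=d["mask"]
        if np.nonzero(m)[1].mean()<320: print(n,m.sum(),rect(m,79 if m.sum()<1000 else 60))
print(robot.observe()["t"])
```

```text
6.375 [536.9 200.1  66.3] [ 2.7 -0.6 -0.8] 18.0
6.75 [536.9 200.1  66.3] [ 2.9 -0.3  0.2] 17.8
7.125 [536.9 200.1  66.3] [ 3.   0.1 -0.4] 17.9
7.5 [536.9 200.1  66.3] [ 2.8  0.1 -0.1] 18.0
7.875 [536.9 200.   66.3] [ 2.4 -0.7  0.2] 17.8
bar dir 7.868818198271781
lid_button_grip 437 ((541.9214477539062, 199.66293334960938), (67.9853744506836, 20.122661590576172), 7.204094886779785)
10.3833
```

View pics/a.png

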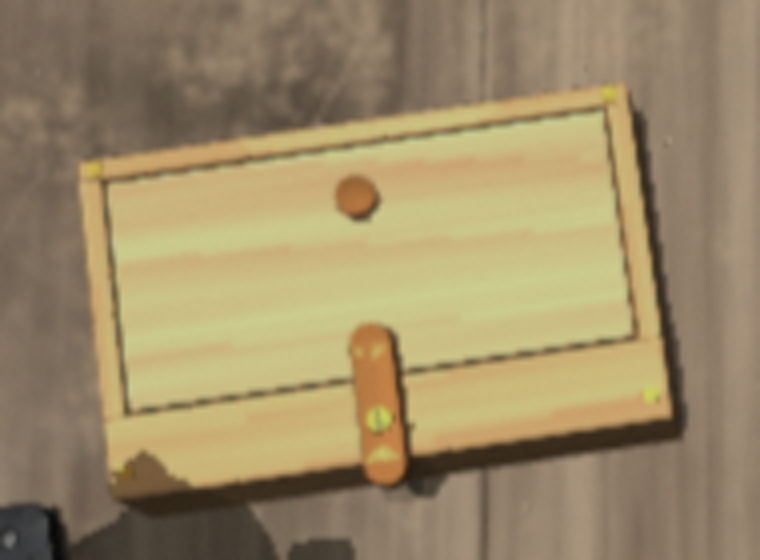

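The bar now runs from (385,470) to (370,335) in the crop, square across the lid's edge with the long end over the lid. It measures 7.2° against a case yaw of 7.5°. The lid is still seated and the gripper is clear.

```bash
python3 -c "
from cell import robot
robot.hold(0.3); print(robot.job_done())"
```

```text
the job is handed in; nothing more can be done
None
```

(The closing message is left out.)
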